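Weigh the jar from behind the sauce bottles

TASK

On this packing bench, check the weight of the blue-lidded jar: first move all three sauce bottles that hem it in out of the yellow tray and stand them on the blue mat, then lift the jar out and set it upright in the middle of the ring on the scale. With the jar on the scale, put every bottle back upright in the tray exactly where that same bottle stood at the start. Knock no bottle over, and leave the two white-lidded jars in the tray where they are.

Things in the scene. Friction and masses are not known exactly. Their poses are not given: they have to be found in the camera images.
- bottle_red_c (a point): Sauce bottle with a red body and a white cap, loose, 140 mm tall, standing upright; round body 52 mm across up to 80 mm, a sloping shoulder, then from 98 mm to the top a straight round neck and cap 34 mm across, to be gripped. Full, about 0.2 kg. The point is on its axis half-way up (70 mm above its underside); z is its axis, upward.
- bottle_green_c (a point): Sauce bottle with a green body and a white cap, loose, 140 mm tall, standing upright; round body 52 mm across up to 80 mm, a sloping shoulder, then from 98 mm to the top a straight round neck and cap 34 mm across, to be gripped. Full, about 0.2 kg. The point is on its axis half-way up (70 mm above its underside); z is its axis, upward.
- bottle_brown_c (a point): Sauce bottle with a dark brown body and a white cap, loose, 140 mm tall, standing upright; round body 52 mm across up to 80 mm, a sloping shoulder, then from 98 mm to the top a straight round neck and cap 34 mm across, to be gripped. Full, about 0.2 kg. The point is on its axis half-way up (70 mm above its underside); z is its axis, upward.
- jar_blue_c (a point): Squat amber jar with a blue lid, the one to weigh, loose, in the middle of the tray with the three bottles standing close about its front and sides (axes about 60 mm from its own, about 73 mm from each other): too close for a gripper until they are gone. 54 mm across and 50 mm tall, the lid its upper 16 mm, about 0.14 kg. The point is on its axis half-way up (25 mm above its underside); z upward.
- jar_white1_c (a point): Squat amber jar with a white lid, a bystander, loose, towards a back corner of the tray. 54 mm across and 50 mm tall, the lid its upper 16 mm, about 0.14 kg. The point is on its axis half-way up (25 mm above its underside); z upward.
- jar_white2_c (a point): Squat amber jar with a white lid, a bystander, loose, towards the other back corner of the tray. 54 mm across and 50 mm tall, the lid its upper 16 mm, about 0.14 kg. The point is on its axis half-way up (25 mm above its underside); z upward.
- tray: Yellow open tray, fixed, 220 x 220 mm, walls 22 mm high and 4 mm thick, inner floor 4 mm above the bench. Origin: centre of its underside; x points to its back (the side of the white-lidded jars), z up.
- mat: Blue flat mat, fixed, 200 x 200 mm and 3 mm thick, empty at the start: the side area for the bottles. Origin: centre of its underside, on the bench; x and y run along its sides, z up.
- scale_pan (a point): White bench scale, fixed, 200 x 190 mm, with a flat metal pan 150 x 170 mm whose top is 40 mm above the bench. The point is the centre of the black ring (68 mm across) marked on the pan, on the pan's top face; z up. The pan does not move.
Mind the look-alikes: they are no part of the job. What is shaped like the part that bears bottle_red_c but purple is not meant.

How it is judged:
By the outcome, as a careful person would: the job done as asked, in the order asked, and still so for the second after the job is handed in, with the robot touching nothing.
It also fails if it takes over 147 s, if anything falls off the work surface, if the arm or the gripper's body presses on something with over 40 N, if the wrist force passes 120 N, or if a joint passes its speed limit or range.

ROBOT

A 6-joint arm with a two-finger parallel gripper is mounted at the origin on the work surface. World frame = base frame: x ahead of the robot, y to its left, z up, the work surface at z = 0. Lengths are in m, angles in rad, forces in N, time in s.
With the tool pointing down it reaches from about 0.3 to 1 m from the base axis. Payload 5.1 kg.
Tool frame: the origin (TCP) lies on the centre line of the jaws, within the pads' length; the fingertips stand 17 mm ahead of it and the grasp point (between the pads) lies 2 mm behind it; z points along the fingers, y is the direction in which the jaws open and shut (so a half turn about z gives the same grasp; the last joint's range is limited). The gripper opens to 95 mm and grips with 3 to 60 N. Pads are 20 mm wide; open, the fingers measure 119 mm over their backs; the gripper's body (75 mm by 180 mm) begins 59 mm behind the grasp point.
Start: joints at [-0.083, 0.124, 1.65, -0, 1.367, -0.083], TCP at [0.65, -0, 0.232] pointing down, gripper open.
Joint ranges: [-2.61, 2.61], [-1.02, 2.33], [0.03, 2.71], [-1.35, 4.49], [0.32, 2.68], [-2.91, 2.91]. Speed limits (rad/s): [2.57, 2.57, 3.14, 3.14, 3.14, 3.14].

INTERFACE

Orientations are given as a unit quaternion [w, x, y, z].
In Python, from station import robot gives the robot as it stands. The module is installed in compiled form; this text tells all that it offers.
- The arm moves only by the tool arm_command, never from a script. Its argument "deltas" is one flat list of numbers, 5 for each row, row after row: the shift along the world's x, y, z in m, then the turn about the world's z in rad, then the opening, from 0 (shut) to 1 (fully open). In form: [tx, ty, tz, spin, grip, tx, ty, tz, spin, grip, ...]. A call has 1 to 8 rows; each row is the pose to reach, as a shift and turn from the pose commanded when the call began; what a row does not reach only later rows make up. A row lasts 1/8 s, in which the tool goes at most 62.5 mm and 10.7 degrees, less where a joint would pass 70% of its speed; a pose out of reach is approached as far as the arm can. A call with a gripper value outside its range is refused whole. The fingers move at their own pace and stop on an object; the grip force is fixed at half the most. Time passes only in rows, so rows that repeat a pose let the fingers close. It gives the time, the measured TCP pose, the force and the opening at its end, in the units of the state.
- robot.observe(): the state, without advancing time (a new reading comes with each control period).
- robot.camera(name): name is "scene" or "side" or "wrist"; returns (picture, depth): 400x640x3 uint8, red, green, blue; 400x640 float32, m along the optical axis (not along the pixel's ray), 0 where there is no reading.
- robot.camera_model(name): a dict with "K" (3x3 intrinsics, pixels), "k1" (the pictures are not rectified: a ray, as slopes to the right and down, at radius r is drawn at 1 + k1 r^2 times it, then the intrinsics apply), "cam_to_world" (4x4, takes a point from camera to world coordinates). Camera axes: x right, y up, looking along -z (the intrinsics and any distortion apply to the point x, -y, -z); pixel columns grow to the right and rows downward; lengths in m; the calibration is good to about 2 mm. A picture is of the moment at which its call begins: read the wrist's pose just before it. camera_model takes no time and is no camera call; for the wrist camera it gives the pose at the moment of the call.
- robot.close_job(): hands the job in, once; it reports no verdict.
The state is a dict: "clock": time; "qpos": joint angles; "joint_vel": joint speeds; "joint_torque": joint torques, N m; "tool_pos": TCP position; "tool_rot": TCP orientation; "force": force on the tool from outside, world axes, zero at the start; "ft_torque": the same for the moment, N m; "grip_width": finger opening in m.
Only numpy, scipy, OpenCV 4.12 (cv2) and the standard library are available. Lean on these libraries where they do the work, as an engineer would, in place of code of your own. Each camera call takes 0.05 s, during which the arm holds its last target.

## Working session

There is one attempt and no reset: what is moved stays moved. The work goes in short steps, Python scripts to look and compute and a tool call to move; the robot and the scene stay as the last step left them, time stands still between calls to the robot, and variables do not carry over. Pictures are saved under pics/ and viewed, and the job is handed in when it is done.

Besides the shell and the picture viewer there is one more tool, called after ">>>" as a command line: name --argument value ..., lists and objects as JSON in quotes. arm_command: Moves the arm, as the interface text tells. Its arguments: {"type":"object","properties":{"deltas":{"type":"array"}},"required":["deltas"]}

```bash
mkdir -p pics; python3 - <<'E'
from station import robot
import cv2,numpy as np
s=robot.observe();print(s)
for n in("scene","side"):
    im,d=robot.camera(n);cv2.imwrite(f"pics/{n}0.png",im[:,:,::-1]);np.savez(f"pics/{n}0.npz",im=im,d=d)
    m=robot.camera_model(n);print(n,m)
print(robot.camera_model("wrist"))
E
```

```text
{'clock': 0.0, 'qpos': array([-8.25620265e-02,  1.24488025e-01,  1.65167338e+00,  5.39916377e-06,
        1.36748151e+00, -8.26399372e-02]), 'joint_vel': array([ 2.03832791e-04,  8.44948827e-04,  4.79541914e-05, -1.59321364e-03,
       -2.34758167e-03,  1.50772035e-03]), 'joint_torque': array([-6.25927078e-04, -4.17603564e+01, -3.59935069e+01,  7.73367751e-02,
        4.92534391e-02, -1.75303944e-04]), 'tool_pos': array([6.49395079e-01, 4.71325178e-05, 2.30398429e-01]), 'tool_rot': array([-7.83922032e-04,  7.07079251e-01,  7.07133567e-01, -6.60581379e-04]), 'force': array([-0.54442604, -0.26433067, -0.55122079]), 'ft_torque': array([-0.04520007,  0.08185312,  0.00080839]), 'grip_width': 0.09517738230659438}
scene {'K': array([[480.90326854,   0.        , 312.04301005],
       [  0.        , 480.90326854, 199.95568268],
       [  0.        ,   0.        ,   1.        ]]), 'k1': -0.07672820289550124, 'cam_to_world': array([[-0.5722183 , -0.65894404,  0.48822021,  1.18368645],
       [ 0.82008167, -0.46388495,  0.33507731,  0.38589224],
       [ 0.00568081,  0.59211781,  0.80583139,  1.
[... 378 characters left out ...]
, -0.79318822, -0.98188497],
       [ 0.00913051,  0.79376017,  0.60816234,  0.81628936],
       [ 0.        ,  0.        ,  0.        ,  1.        ]])}
{'K': array([[327.45809816,   0.        , 320.09917409],
       [  0.        , 327.45809816, 206.16650115],
       [  0.        ,   0.        ,   1.        ]]), 'k1': 0.0013951291369804913, 'cam_to_world': array([[ 9.99996005e-01, -9.71849948e-04,  2.65421190e-03,
         6.48247745e-01],
       [ 3.00571480e-04,  9.70269889e-01,  2.42025311e-01,
         6.73370272e-02],
       [-2.81051418e-03, -2.42023547e-01,  9.70266306e-01,
         3.82782823e-01],
       [ 0.00000000e+00,  0.00000000e+00,  0.00000000e+00,
         1.00000000e+00]])}
```

View pics/scene0.png

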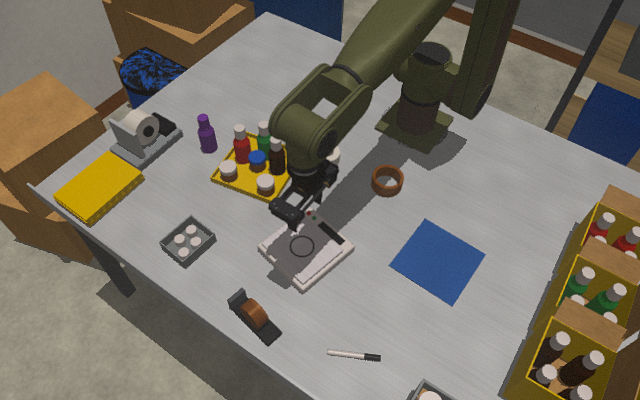

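View pics/side0.png

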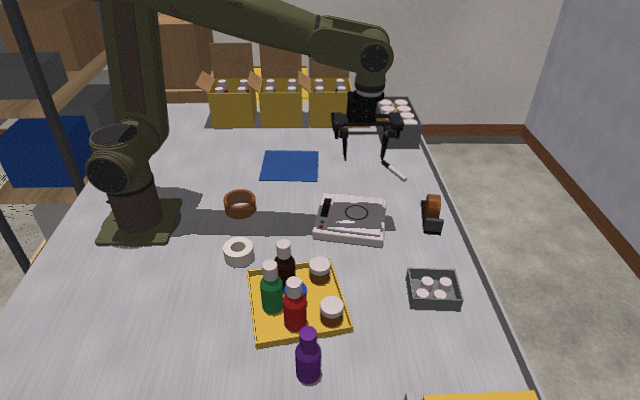

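The tray is at about (250,165) in the scene view and (298,302) in the side view. It holds the red, green and brown bottles, the blue jar and two white jars. The purple look-alike stands outside the tray at (308,355) in the side view. The mat is at (437,260) in the scene view and the scale's ring at (302,246). I'll enlarge crops to measure.

```bash
cat > h.py <<'E'
import cv2,numpy as np
from station import robot
def ray(m,px):
    K=m["K"];px=np.atleast_2d(np.array(px,float))
    # distortion: drawn = (1+k1 r^2)*ray
    u=cv2.undistortPoints(px.reshape(-1,1,2),K,np.array([m["k1"],0,0,0,0.])).reshape(-1,2)
    d=np.c_[u[:,0],-u[:,1],-np.ones(len(u))]
    T=m["cam_to_world"];return T[:3,3],d@T[:3,:3].T
def onz(m,px,z):
    o,d=ray(m,px);return o+d*((z-o[2])/d[:,2])[:,None]
def proj(m,P):
    T=np.linalg.inv(m["cam_to_world"]);c=np.atleast_2d(P)@T[:3,:3].T+T[:3,3]
    x=c[:,0]/-c[:,2];y=-c[:,1]/-c[:,2];f=1+m["k1"]*(x*x+y*y);K=m["K"]
    return np.c_[K[0,0]*x*f+K[0,2],K[1,1]*y*f+K[1,2]]
def pts(m,d):
    v,u=np.mgrid[:400,:640];o,r=ray(m,np.c_[u.ravel(),v.ravel()])
    return (o+r*d.ravel()[:,None]).reshape(400,640,3)
E
python3 - <<'E'
from h import *
for n,(x0,y0,x1,y1) in {"scene":(190,105,350,225),"side":(230,230,370,350)}.items():
    z=np.load(f"pics/{n}0.npz");m=robot.camera_model(n)
    cv2.imwrite(f"pics/{n}0c.png",cv2.resize(z['im'][y0:y1,x0:x1,::-1],None,fx=5,fy=5,interpolation=cv2.INTER_CUBIC))
    P=pts(m,z['d']);print(n)
    im=z['im'].astype(int);hsv=cv2.cvtColor(z['im'],cv2.COLOR_RGB2HSV)
    # mat
    k=(hsv[...,0]>100)&(hsv[...,0]<120)&(hsv[...,1]>150)&(abs(P[...,2])<.03)
    for nm,k in dict(blue=k).items():
        l,L,st,c=cv2.connectedComponentsWithStats(k.astype(np.uint8))
        for i in range(1,l):
            if st[i,4]>200:print(nm,st[i],c[i],onz(m,c[i],.003),P[L==i].mean(0))
    # tops at z .135-.15
    for lo,hi in((.137,.155),(.045,.062)):
        k=(P[...,2]>lo)&(P[...,2]<hi)&(z['d']>0)&(hsv[...,1]<(90 if lo>.1 else 300))
        l,L,st,c=cv2.connectedComponentsWithStats(k.astype(np.uint8))
        for i in range(1,l):
            if st[i,4]>25:print(lo,st[i],c[i].round(1),P[L==i].mean(0).round(4),np.median(im[L==i],0))
E
```

```text
scene
blue [ 584   83   56   55 1743] [615.62306368 108.54733219] [[-0.51224499  0.57452519  0.003     ]] [-0.51385106  0.57419691  0.00260133]
blue [ 389  219   96   87 3943] [437.41186914 261.08470708] [[0.4466239  0.30537654 0.003     ]] [0.44555811 0.30480466 0.00315195]
0.137 [537   0  65  24 280] [571.4  10.6] [-0.7936  0.2653  0.1456] [74. 74. 73.]
0.137 [572  74  10   7  43] [576.7  77.2] [-0.3838  0.3988  0.1459] [41. 40. 39.]
0.137 [401  87  39  21 174] [417.9 101.2] [0.0534 0.0108 0.1475] [33. 33. 31.]
0.137 [258 121  11   9  78] [263.2 124.9] [ 0.4138 -0.3234  0.143 ] [186. 174. 168.]
0.137 [234 124  11  10  84] [238.9 128.2] [ 0.4665 -0.3745  0.143 ] [188. 176. 169.]
0.137 [270 137  12   8  62] [274.7 141. ] [ 0.4461 -0.2551  0.1425] [173.5 164.  157. ]
0.137 [600 212  15  15 137] [606.8 218.9] [0.1624 0.637  0.1488] [161. 146. 133.]
0.137 [629 226  11  14 105] [634.4 233.4] [0.1649 0.7133 0.1483] [97. 91. 86.]
0.137 [595 235  12   9  32] [601.  238.4] [0.2387 0.639  0.1534] [188.  175.5 168.5]
0.137 [625 251  12   7  28] [631.3 253.6] [0.2381 0.7193 0.153 ] [187.5 175. 
[... 5339 characters left out ...]
475  0.0533] [45. 38. 33.]
0.045 [425 218  19   5  75] [434.3 219.9] [ 0.8578 -0.0696  0.0498] [72. 70. 72.]
0.045 [309 256  22  18 314] [319.6 264.5] [ 0.5247 -0.2401  0.0539] [207. 193. 192.]
0.045 [278 269  18  13  57] [286.7 276.2] [ 0.4441 -0.2785  0.0554] [23. 11.  7.]
0.045 [302 282   5  14  52] [303.9 288.8] [ 0.4849 -0.3177  0.0538] [ 43.   79.5 148. ]
0.045 [261 292  22  12 109] [272.1 298.8] [ 0.412  -0.3455  0.0533] [29. 66. 38.]
0.045 [320 296  24  21 408] [331.8 305.9] [ 0.5472 -0.369   0.0535] [209. 195. 194.]
0.045 [284 309  23  13 110] [295.1 316.7] [ 0.4649 -0.3967  0.0534] [91.  21.5 21. ]
0.045 [296 357  26  16 120] [308.6 367.5] [ 0.4921 -0.5207  0.0538] [54.5 27.  70. ]
```

View pics/scene0c.png

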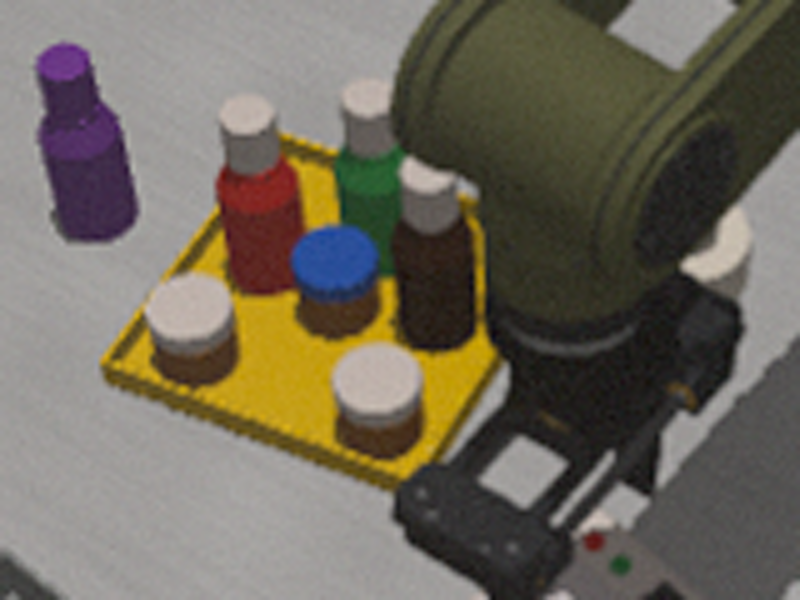

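View pics/side0c.png

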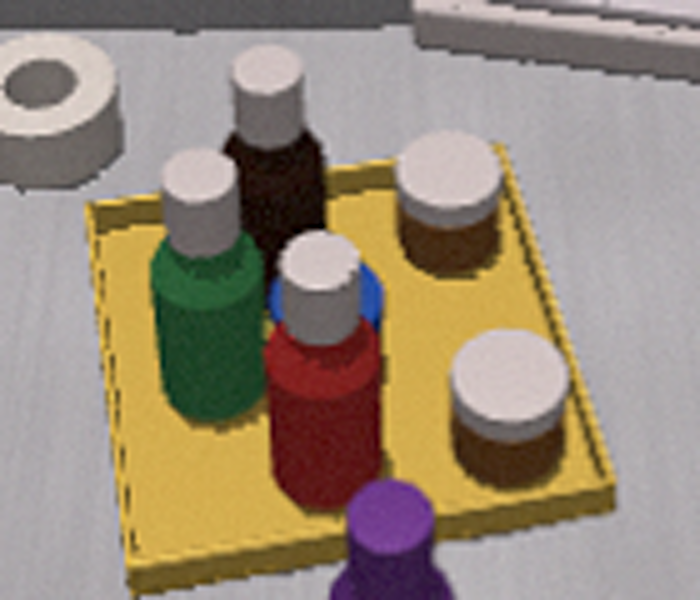

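```bash
python3 - <<'E'
from h import *
m=robot.camera_model("wrist");im,d=robot.camera("wrist");cv2.imwrite("pics/w0.png",im[:,:,::-1]);np.savez("pics/w0.npz",im=im,d=d,T=m["cam_to_world"])
E
```

>>> arm_command --deltas '[-0.19,-0.37,0.14,0,0.63,-0.19,-0.37,0.14,0,0.63,-0.19,-0.37,0.14,0,0.63,-0.19,-0.37,0.14,0,0.63,-0.19,-0.37,0.14,0,0.63,-0.19,-0.37,0.14,0,0.63,-0.19,-0.37,0.14,0,0.63,-0.19,-0.37,0.14,0,0.63]'

```text
clock: 1.15
tool_pos: [0.4584, -0.3734, 0.3733]
tool_rot: [0.001, 0.709, 0.705, -0.0]
force: [-0.0, 0.8, -0.5]
grip_width: 0.0601
```

View pics/w0.png

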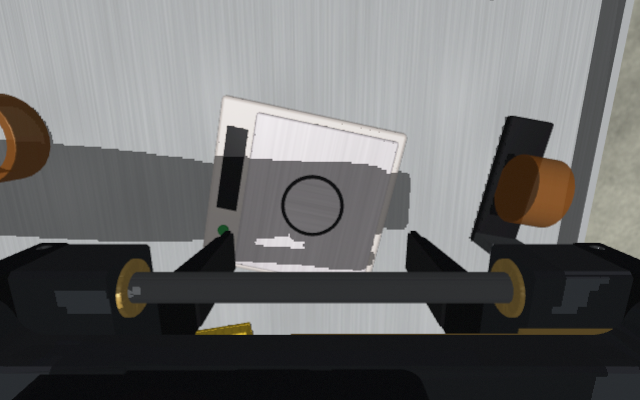

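Wrist view: the black ring is at about (312,205) and fully visible. The gripper hides rows below 240, so I'll look at the tray from further in -y.

>>> arm_command --deltas '[0,-0.08,0,0,0.63,0,-0.08,0,0,0.63,0,-0.08,0,0,0.63,0,-0.08,0,0,0.63]'

```text
clock: 1.65
tool_pos: [0.4605, -0.4486, 0.3715]
tool_rot: [-0.0, 0.707, 0.708, 0.0]
force: [-0.6, -0.2, -0.2]
grip_width: 0.0601
```

```bash
python3 - <<'E'
from h import *
z=np.load("pics/w0.npz");m=robot.camera_model("wrist");m0=dict(m,cam_to_world=z["T"])
g=cv2.cvtColor(z["im"],cv2.COLOR_RGB2GRAY);k=np.zeros_like(g);k[165:245,270:355]=(g[165:245,270:355]<45)
l,L,st,c=cv2.connectedComponentsWithStats(k);i=1+st[1:,4].argmax();print(st[i],c[i])
cs,_=cv2.findContours((L==i).astype(np.uint8),cv2.RETR_EXTERNAL,cv2.CHAIN_APPROX_NONE);e=cv2.fitEllipse(max(cs,key=len));print(e)
print("ring w",onz(m0,e[0],.04)); 
a=np.array(e[0]);print(onz(m0,[a-[e[1][0]/2,0],a+[e[1][0]/2,0]],.04))
for n in("scene",):
    zz=np.load(f"pics/{n}0.npz");mm=robot.camera_model(n)
    print(n,proj(mm,onz(m0,e[0],.04)))
s=robot.observe();print(s["tool_pos"],s["clock"]);m=robot.camera_model("wrist")
im,d=robot.camera("wrist");cv2.imwrite("pics/w1.png",im[:,:,::-1]);np.savez("pics/w1.npz",im=im,d=d,T=m["cam_to_world"])
print(m["cam_to_world"].round(4))
E
```

```text
[282 175  61  61 484] [312.08264463 204.04132231]
((311.961181640625, 205.0761260986328), (59.17353820800781, 60.83412170410156), 96.64689636230469)
ring w [[ 0.63853641 -0.01696474  0.04      ]]
[[ 0.60663008 -0.0169964   0.04      ]
 [ 0.67042666 -0.01693312  0.04      ]]
scene [[302.95237959 245.7279706 ]]
[ 0.46053897 -0.44855933  0.37154975] 1.65
[[ 1.000e+00 -1.900e-03  5.000e-04  4.590e-01]
 [ 1.700e-03  9.704e-01  2.413e-01 -3.814e-01]
 [-1.000e-03 -2.413e-01  9.704e-01  5.239e-01]
 [ 0.000e+00  0.000e+00  0.000e+00  1.000e+00]]
```

View pics/w1.png

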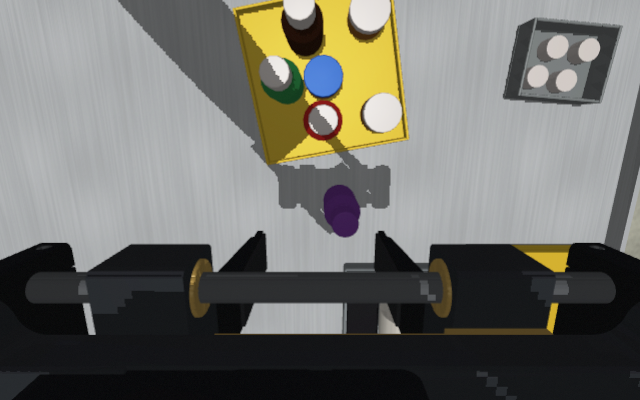

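Wrist view of the tray shows the caps: brown (300,12), green (276,72) and red (322,119, inside a red ring). The blue lid is at (323,76), and the white jars are at (369,14) and (381,112). The purple look-alike at (342,210) is outside the tray and not meant.

```bash
cat > meas.py <<'E'
from h import *
def tops(z,m,zs=(.144,.054),zoff=0,tol=.005,xy=None,verbose=True):
    P=pts(m,z["d"]);out=[]
    for h in zs:
        k=(abs(P[...,2]-h-zoff)<tol)&(z["d"]>0)
        if xy: k&=(P[...,0]>xy[0])&(P[...,0]<xy[1])&(P[...,1]>xy[2])&(P[...,1]<xy[3])
        l,L,st,c=cv2.connectedComponentsWithStats(k.astype(np.uint8))
        for i in range(1,l):
            if st[i,4]<40: continue
            cs,_=cv2.findContours((L==i).astype(np.uint8),cv2.RETR_EXTERNAL,cv2.CHAIN_APPROX_NONE)
            q=max(cs,key=len).reshape(-1,2);W=onz(m,q,h)[:,:2]
            cen,r=cv2.minEnclosingCircle((W*1000).astype(np.float32))
            A=np.c_[2*W,np.ones(len(W))];s=np.linalg.lstsq(A,(W**2).sum(1),rcond=None)[0];R=np.sqrt(s[2]+s[0]**2+s[1]**2)
            col=np.median(z["im"][L==i],0)
            print(h,st[i,4],c[i].round(1),"fit",s[:2].round(4),"R",R.round(4),"mec",np.round(cen,1),round(r,1),"z",np.median(P[L==i][:,2]).round(4),col)
E
python3 - <<'E'
from meas import *
z=np.load("pics/w1.npz");m=dict(robot.camera_model("wrist"),cam_to_world=z["T"])
tops(z,m,tol=.004,xy=(.3,.65,-.5,-.15))
for n in("scene","side"):
    print(n);tops(np.load(f"pics/{n}0.npz"),robot.camera_model(n),tol=.004,xy=(.3,.65,-.5,-.15))
im=z["im"];cv2.imwrite("pics/w1c.png",cv2.resize(im[0:170,220:420,::-1],None,fx=4,fy=3.5))
E
```

```text
0.144 567 [299.1   8.9] fit [ 0.4364 -0.2636] R 0.0135 mec [ 436.5 -259.6] 16.8 z 0.1432 [233. 229. 226.]
0.144 788 [274.3  71.8] fit [ 0.4089 -0.3259] R 0.0161 mec [ 408.6 -326. ] 16.8 z 0.1433 [115. 111. 109.]
0.144 710 [323.2 119.7] fit [ 0.462 -0.376] R 0.0161 mec [ 462.  -376.1] 16.7 z 0.1431 [115.  111.5 110. ]
0.054 1122 [369.9  13.9] fit [ 0.5224 -0.2418] R 0.0232 mec [ 522.4 -237.3] 26.6 z 0.0532 [230. 226. 223.]
0.054 52 [306.2  45.2] fit [ 0.4363 -0.2583] R 0.0258 mec [ 438.5 -270.5] 22.7 z 0.0537 [22. 11.  6.]
0.054 1303 [323.2  75.9] fit [ 0.4626 -0.318 ] R 0.026 mec [ 462.6 -318.1] 26.7 z 0.0532 [ 80. 130. 218.]
0.054 1211 [382.6 112.5] fit [ 0.5448 -0.3652] R 0.026 mec [ 544.9 -365.2] 26.7 z 0.0531 [232. 228. 225.]
scene
0.144 64 [263.1 124.7] fit [ 0.4139 -0.3237] R 0.015 mec [ 412.5 -322.2] 17.9 z 0.1436 [187. 175. 168.]
0.144 70 [239.  127.7] fit [ 0.4655 -0.3751] R 0.0155 mec [ 466.4 -374.3] 18.3 z 0.1439 [189. 177. 170.]
0.144 52 [274.9 140.6] fit [ 0.4438 -0.2551] R 0.0131 mec [ 441.8 -255.5] 17.3 z 0.1433 [185.5 174.  166.5]
0.054 205 [255.1 155.7] fit [ 0.4691 
[... 424 characters left out ...]
4105 -0.3273] R 0.0164 mec [ 410.6 -327.2] 18.0 z 0.1445 [208. 194. 192.]
0.144 168 [293.7 282.1] fit [ 0.4638 -0.3773] R 0.0166 mec [ 464.1 -377.7] 18.6 z 0.1442 [208.  194.5 193. ]
0.054 279 [319.7 263.9] fit [ 0.5252 -0.2378] R 0.0266 mec [ 525.3 -238.4] 28.8 z 0.0545 [207. 194. 192.]
0.054 49 [303.8 288.5] fit [ 0.4827 -0.3161] R 0.0119 mec [ 484.  -315.2] 18.8 z 0.0542 [ 43.  79. 150.]
0.054 45 [272.2 298.6] fit [ 0.4107 -0.3284] R 0.023 mec [ 411.4 -334.8] 23.4 z 0.054 [29. 66. 38.]
0.054 366 [331.8 305. ] fit [ 0.5472 -0.3667] R 0.0262 mec [ 546.3 -366.9] 28.2 z 0.0542 [209. 195. 194.]
0.054 53 [295.1 316.8] fit [ 0.4638 -0.3798] R 0.023 mec [ 463.4 -387.2] 23.4 z 0.0545 [91. 21. 21.]
```

View pics/w1c.png

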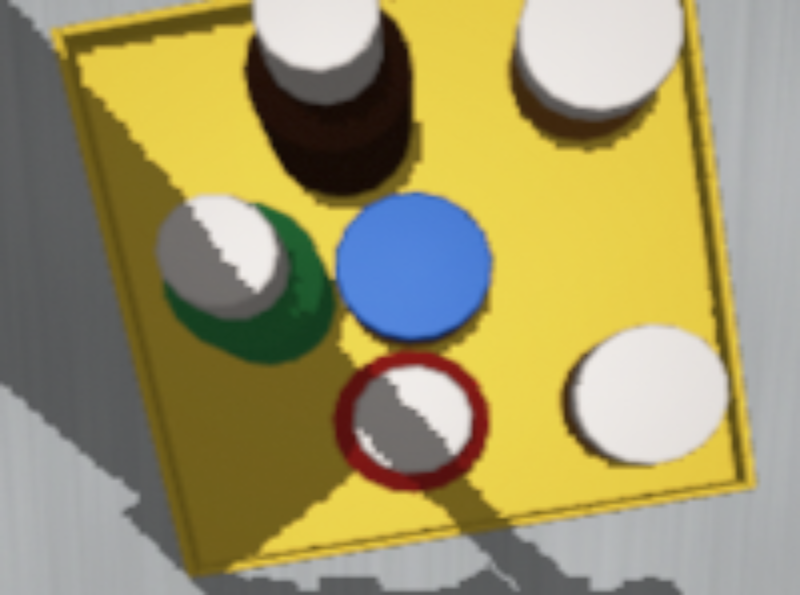

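```bash
python3 - <<'E'
from meas import *
for n in("scene","side"):
    z=np.load(f"pics/{n}0.npz");m=robot.camera_model(n);P=pts(m,z["d"]);hsv=cv2.cvtColor(z['im'],cv2.COLOR_RGB2HSV)
    k=((hsv[...,0]>95)&(hsv[...,0]<125)&(hsv[...,1]>130)&(abs(P[...,2])<.03)&(P[...,0]>.2)&(P[...,1]>.1)).astype(np.uint8)
    v,u=np.nonzero(k);W=onz(m,np.c_[u,v],.003)[:,:2]
    r=cv2.minAreaRect((W*1000).astype(np.float32));print(n,r,cv2.boxPoints(r).round())
E
```

```text
scene ((442.2567138671875, 303.5038146972656), (197.70338439941406, 197.4942169189453), 87.28811645507812) [[339. 209.]
 [536. 200.]
 [546. 398.]
 [348. 407.]]
side ((439.4792785644531, 301.87091064453125), (196.29722595214844, 195.8330841064453), 87.01683044433594) [[337. 209.]
 [532. 199.]
 [542. 395.]
 [347. 405.]]
```

>>> arm_command --deltas '[-0.022,0.19,-0.16,0,0.63,-0.022,0.19,-0.16,0,0.63,-0.022,0.19,-0.16,0,0.63,-0.022,0.19,-0.16,0,0.63,-0.022,0.19,-0.16,0,0.63,-0.022,0.19,-0.16,0,0.63,-0.022,0.19,-0.16,0,0.63,-0.022,0.19,-0.18,0,0.63]'

```text
clock: 2.7
tool_pos: [0.44, -0.2622, 0.1947]
tool_rot: [0.004, 0.707, 0.707, 0.001]
force: [0.3, -0.4, 0.4]
grip_width: 0.0599
```

```bash
python3 - <<'E'
from meas import *
m=robot.camera_model("wrist");print(robot.observe()["tool_pos"])
im,d=robot.camera("wrist");cv2.imwrite("pics/w2.png",im[:,:,::-1]);np.savez("pics/w2.npz",im=im,d=d,T=m["cam_to_world"])
E
```

```text
[ 0.4400347  -0.26222473  0.19472305]
```

View pics/w2.png

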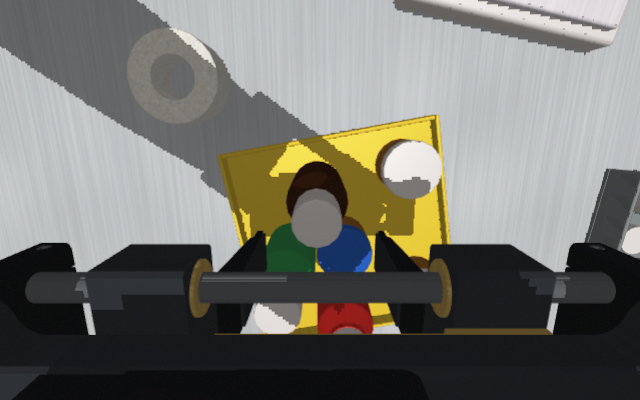

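The wrist view shows the brown cap at (317,218), between the fingertips at (262,235) and (378,235). I'll measure the offset from this close view.

```bash
python3 - <<'E'
from meas import *
z=np.load("pics/w2.npz");m=dict(robot.camera_model("wrist"),cam_to_world=z["T"])
tops(z,m,tol=.004,xy=(.3,.65,-.5,-.15)); print(proj(m,[[.440,-.2622,.1777],[.440,-.2622,.144]]))
E
```

```text
0.144 1964 [316.7 222.9] fit [ 0.4365 -0.2572] R 0.0163 mec [ 436.5 -257.2] 16.9 z 0.1432 [122. 118. 116.]
0.144 1302 [277.5 317. ] fit [ 0.4089 -0.3254] R 0.0149 mec [ 409.1 -323.8] 17.0 z 0.1432 [224.  218.5 214.5]
0.054 2730 [412.4 169.7] fit [ 0.522  -0.2355] R 0.0262 mec [ 522.  -235.5] 26.7 z 0.0531 [236. 232. 228.]
0.054 1816 [346.3 252.9] fit [ 0.4635 -0.3151] R 0.0237 mec [ 462.4 -316.3] 26.6 z 0.0531 [ 21.  50. 100.]
0.054 83 [284.9 239.8] fit [ 0.4073 -0.3188] R 0.0195 mec [ 405.7 -306.1] 16.2 z 0.0547 [25. 71. 37.]
[[322.86255281 250.17035905]
 [322.18543415 230.67136282]]
```

```bash
python3 - <<'E'
from meas import *
z=np.load("pics/w2.npz");m=dict(robot.camera_model("wrist"),cam_to_world=z["T"])
d=z["d"]
for r in(236,240,245,250,255,260):
    print(r,[(c,round(float(d[r,c]),3)) for c in list(range(250,272,2))+list(range(370,392,2))])
P=pts(m,d)
# dark finger pixels nearest tips
for a,b in((240,275),(365,400)):
    Q=P[230:268,a:b];D=d[230:268,a:b];k=(D>.12)&(D<.22)&(Q[...,2]>.16)
    Q=Q[k];print(Q.min(0).round(4),Q.max(0).round(4)); lo=Q[Q[:,2]<Q[:,2].min()+.006];print(lo.min(0).round(4),lo.max(0).round(4))
E
```

```text
236 [(250, 0.362), (252, 0.363), (254, 0.362), (256, 0.17), (258, 0.17), (260, 0.17), (262, 0.174), (264, 0.174), (266, 0.362), (268, 0.362), (270, 0.362), (370, 0.363), (372, 0.361), (374, 0.363), (376, 0.177), (378, 0.175), (380, 0.174), (382, 0.17), (384, 0.17), (386, 0.171), (388, 0.364), (390, 0.363)]
240 [(250, 0.164), (252, 0.164), (254, 0.164), (256, 0.163), (258, 0.164), (260, 0.168), (262, 0.17), (264, 0.174), (266, 0.363), (268, 0.363), (270, 0.333), (370, 0.364), (372, 0.365), (374, 0.365), (376, 0.177), (378, 0.17), (380, 0.168), (382, 0.167), (384, 0.164), (386, 0.164), (388, 0.164), (390, 0.163)]
245 [(250, 0.157), (252, 0.0), (254, 0.157), (256, 0.159), (258, 0.162), (260, 0.162), (262, 0.168), (264, 0.174), (266, 0.18), (268, 0.321), (270, 0.309), (370, 0.312), (372, 0.366), (374, 0.365), (376, 0.177), (378, 0.17), (380, 0.165), (382, 0.162), (384, 0.161), (386, 0.158), (388, 0.156), (390, 0.158)]
250 [(250, 0.15), (252, 0.151), (254, 0.154), (256, 0.154), (258, 0.157), (260, 0.162), (262, 0.168), (264, 0.174), (266, 0.181), (268, 0.296), (270, 0.292), (370, 0.314), 
[... 268 characters left out ...]
, (268, 0.282), (270, 0.282), (370, 0.315), (372, 0.317), (374, 0.371), (376, 0.177), (378, 0.171), (380, 0.165), (382, 0.159), (384, 0.155), (386, 0.151), (388, 0.15), (390, 0.147)]
260 [(250, 0.144), (252, 0.144), (254, 0.148), (256, 0.152), (258, 0.157), (260, 0.163), (262, 0.168), (264, 0.175), (266, 0.181), (268, 0.277), (270, 0.276), (370, 0.315), (372, 0.371), (374, 0.369), (376, 0.177), (378, 0.17), (380, 0.165), (382, 0.16), (384, 0.154), (386, 0.15), (388, 0.145), (390, 0.144)]
[ 0.4012 -0.2724  0.1761] [ 0.409  -0.2503  0.2243]
[ 0.4041 -0.2724  0.1761] [ 0.409  -0.2506  0.182 ]
[ 0.468  -0.2719  0.1766] [ 0.4761 -0.2504  0.224 ]
[ 0.4685 -0.2719  0.1766] [ 0.4731 -0.2508  0.1826]
```

>>> arm_command --deltas '[-0.002,0.003,-0.02,0,0.63,-0.002,0.003,-0.04,0,0.63,-0.002,0.003,-0.055,0,0.63,-0.002,0.003,-0.064,0,0.63,-0.002,0.003,-0.064,0,0.63,-0.002,0.003,-0.064,0,0.0,-0.002,0.003,-0.064,0,0.0,-0.002,0.003,-0.064,0,0.0]'

```text
clock: 3.75
tool_pos: [0.4363, -0.2573, 0.1283]
tool_rot: [0.001, 0.707, 0.707, 0.0]
force: [0.6, -0.3, 0.4]
grip_width: 0.0354
```

>>> arm_command --deltas '[0,0,0,0,0,0,0,0.02,0,0,0,0,0.05,0,0,0,0,0.09,0,0,0.001,0.03,0.1,0,0,0.002,0.08,0.1,0,0,0.003,0.13,0.1,0,0,0.004,0.18,0.1,0,0]'

```text
clock: 4.75
tool_pos: [0.4394, -0.0755, 0.2271]
tool_rot: [-0.0, 0.707, 0.707, -0.0]
force: [0.8, 1.1, -2.2]
grip_width: 0.0337
```

Lifted: -2.2 N with the width at 34 mm. Commanded pose is now (0.440, -0.077, 0.228).

>>> arm_command --deltas '[0.001,0.05,0,0,0,0.002,0.1,0,0,0,0.003,0.155,0,0,0,0.004,0.21,0,0,0,0.006,0.265,0,0,0,0.008,0.32,0,0,0,0.009,0.37,0,0,0,0.01,0.405,0,0,0]'

```text
clock: 5.75
tool_pos: [0.4493, 0.3299, 0.2269]
tool_rot: [-0.0, 0.707, 0.708, -0.001]
force: [-0.1, -0.3, -2.4]
grip_width: 0.0336
```

>>> arm_command --deltas '[0,0.022,0,0,0,0,0.022,-0.03,0,0,0,0.022,-0.06,0,0,0,0.022,-0.08,0,0,0,0.022,-0.09,0,0,0,0.022,-0.096,0,0,0,0.022,-0.1,0,0,0,0.022,-0.1,0,0]'

```text
clock: 6.75
tool_pos: [0.4503, 0.3501, 0.1282]
tool_rot: [0.0, 0.707, 0.707, 0.0]
force: [1.2, -0.9, -1.9]
grip_width: 0.0332
```

>>> arm_command --deltas '[0,0,-0.001,0,0,0,0,-0.0015,0,0]'

```text
clock: 7.0
tool_pos: [0.4505, 0.3503, 0.1272]
tool_rot: [0.0, 0.707, 0.707, 0.001]
force: [-0.5, -0.4, 1.7]
grip_width: 0.0332
```

>>> arm_command --deltas '[0,0,0,0,0.63,0,0,0,0,0.63,0,0,0,0,0.63,0,0,0.03,0,0.63,0,0,0.07,0,0.63,0,0,0.1,0,0.63,0,-0.05,0.1,0,0.63,0,-0.11,0.1,0,0.63]'

```text
clock: 8.0
tool_pos: [0.4501, 0.2395, 0.2269]
tool_rot: [0.0, 0.706, 0.708, 0.001]
force: [1.0, -1.4, 0.2]
grip_width: 0.0594
```

```bash
python3 - <<'E'
from meas import *
m=robot.camera_model("wrist");print(robot.observe()["tool_pos"])
im,d=robot.camera("wrist");cv2.imwrite("pics/w3.png",im[:,:,::-1]);z=dict(im=im,d=d)
tops(z,m,zs=(.143,),tol=.004,xy=(.3,.65,.1,.5))
E
```

```text
[0.45013248 0.2394544  0.22693556]
0.143 2073 [322.7  59. ] fit [0.45  0.349] R 0.0163 mec [449.9 348.9] 16.8 z 0.1422 [249. 246. 244.]
```

View pics/w3.png

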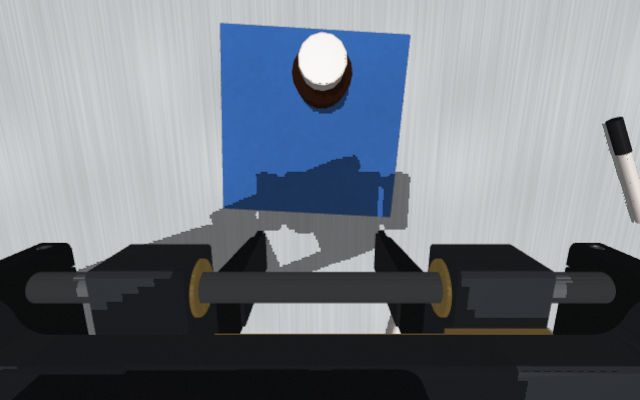

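Brown stands on the mat at (0.450, 0.349), cap pixel (322,59). Next is green.

>>> arm_command --deltas '[-0.005,-0.06,0,0,0.63,-0.01,-0.12,0,0,0.63,-0.015,-0.18,0,0,0.63,-0.02,-0.24,0,0,0.63,-0.025,-0.3,0,0,0.63,-0.03,-0.36,0,0,0.63,-0.035,-0.42,0,0,0.63,-0.04,-0.48,0,0,0.63]'

```text
clock: 9.05
tool_pos: [0.4095, -0.2421, 0.2265]
tool_rot: [0.001, 0.707, 0.707, 0.0]
force: [0.9, 0.3, -0.9]
grip_width: 0.06
```

>>> arm_command --deltas '[-0.001,-0.05,0,0,0.63,-0.001,-0.085,-0.01,0,0.63,-0.001,-0.085,-0.0345,0,0.63,-0.001,-0.085,-0.0345,0,0.63,-0.001,-0.085,-0.0345,0,0.63]'

```text
clock: 9.68
tool_pos: [0.4092, -0.3249, 0.1923]
tool_rot: [0.0, 0.707, 0.707, 0.0]
force: [1.3, 0.4, -0.1]
grip_width: 0.0596
```

```bash
cat >> meas.py <<'E'
def hover(name,xy):
    m=robot.camera_model("wrist");print(robot.observe()["tool_pos"].round(4))
    im,d=robot.camera("wrist");cv2.imwrite(f"pics/{name}.png",im[:,:,::-1]);z=dict(im=im,d=d)
    np.savez(f"pics/{name}.npz",im=im,d=d,T=m["cam_to_world"])
    tops(z,m,tol=.004,xy=xy);P=pts(m,d);mm=[]
    for a,b in((225,285),(355,415)):
        Q=P[225:268,a:b];D=d[225:268,a:b];Q=Q[(D>.12)&(D<.21)];lo=Q[Q[:,2]<Q[:,2].min()+.006];mm.append((lo.min(0),lo.max(0)))
    print("finger mid x",round((mm[0][1][0]+mm[1][0][0])/2,4),"y",round((mm[0][0][1]+mm[0][1][1]+mm[1][0][1]+mm[1][1][1])/4,4))
E
python3 -c "
from meas import *
hover('w4',(.3,.65,-.5,-.15))"
```

```text
[ 0.4092 -0.3249  0.1923]
0.144 1986 [321.3 230.8] fit [ 0.4084 -0.3243] R 0.0163 mec [ 408.4 -324.3] 16.8 z 0.1431 [117. 113. 111.]
0.144 226 [384.2 311.5] fit [ 0.452  -0.3828] R 0.0069 mec [ 452.  -383.3] 10.3 z 0.1431 [221. 216. 211.]
0.054 3268 [455.4  97.6] fit [ 0.5217 -0.2362] R 0.0263 mec [ 521.5 -236.2] 27.0 z 0.0531 [231. 226. 223.]
0.054 2645 [380.4 191.3] fit [ 0.4621 -0.3168] R 0.0261 mec [ 462.1 -316.9] 26.7 z 0.0531 [21. 49. 97.]
0.054 51 [322.6 176. ] fit [ 0.4086 -0.325 ] R 0.0254 mec [ 410.2 -307.8] 19.0 z 0.0531 [25. 72. 38.]
0.054 1418 [466.4 231.3] fit [ 0.5439 -0.3564] R 0.0211 mec [ 543.8 -362.9] 26.8 z 0.053 [224. 219. 215.]
0.054 135 [369.8 233. ] fit [ 0.462  -0.3756] R 0.0254 mec [ 459.2 -366.9] 24.3 z 0.0539 [91. 18. 17.]
finger mid x 0.4079 y -0.3242
```

View pics/w4.png

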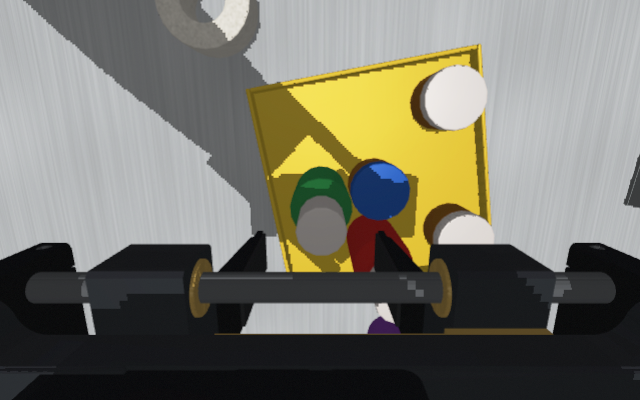

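The green cap at (321,231) is centred between the fingers to within 1 mm. Descending.

>>> arm_command --deltas '[0,0,-0.025,0,0.63,0,0,-0.048,0,0.63,0,0,-0.06,0,0.63,0,0,-0.064,0,0.63,0,0,-0.064,0,0.63,0,0,-0.064,0,0.0,0,0,-0.064,0,0.0,0,0,-0.064,0,0.0]'

```text
clock: 10.72
tool_pos: [0.4091, -0.3252, 0.128]
tool_rot: [0.0, 0.707, 0.707, -0.0]
force: [-0.9, -0.3, 0.2]
grip_width: 0.0354
```

>>> arm_command --deltas '[0,0,0,0,0,0,0,0.02,0,0,0,0,0.05,0,0,0,0,0.09,0,0,0,0.03,0.1,0,0,0,0.08,0.1,0,0,0,0.13,0.1,0,0,0,0.185,0.1,0,0]'

```text
clock: 11.72
tool_pos: [0.4087, -0.1387, 0.2286]
tool_rot: [0.0, 0.708, 0.707, 0.0]
force: [0.2, -0.0, -2.6]
grip_width: 0.0334
```

>>> arm_command --deltas '[-0.001,0.055,0,0,0,-0.002,0.11,0,0,0,-0.003,0.165,0,0,0,-0.004,0.22,0,0,0,-0.006,0.275,0,0,0,-0.008,0.33,0,0,0,-0.009,0.38,0,0,0,-0.009,0.415,0,0,0]'

```text
clock: 12.72
tool_pos: [0.3994, 0.277, 0.2286]
tool_rot: [0.0, 0.706, 0.708, 0.0]
force: [0.2, -0.4, -2.1]
grip_width: 0.0332
```

>>> arm_command --deltas '[0,0.015,0,0,0,0,0.015,-0.03,0,0,0,0.015,-0.06,0,0,0,0.015,-0.08,0,0,0,0.015,-0.092,0,0,0,0.015,-0.099,0,0,0,0.015,-0.1015,0,0,0,0.015,-0.1015,0,0]'

```text
clock: 13.72
tool_pos: [0.4006, 0.2902, 0.1271]
tool_rot: [0.0, 0.707, 0.707, 0.001]
force: [0.6, -0.1, -1.5]
grip_width: 0.0332
```

>>> arm_command --deltas '[0,0,-0.0008,0,0,0,0,-0.0008,0,0]'

```text
clock: 13.98
tool_pos: [0.4008, 0.2905, 0.1269]
tool_rot: [0.0, 0.707, 0.707, 0.001]
force: [-0.6, -1.5, 4.9]
grip_width: 0.0333
```

>>> arm_command --deltas '[0,0,0,0,0.63,0,0,0,0,0.63,0,0,0,0,0.63,0,0,0.03,0,0.63,0,0,0.07,0,0.63,0,0,0.1,0,0.63,0.005,-0.05,0.1,0,0.63,0.01,-0.11,0.1,0,0.63]'

```text
clock: 14.98
tool_pos: [0.4101, 0.1794, 0.2258]
tool_rot: [0.0, 0.706, 0.708, 0.0]
force: [0.4, -0.9, -0.5]
grip_width: 0.06
```

```bash
python3 -c "
from meas import *
hover('w5',(.3,.65,.1,.5))"
```

```text
[0.4101 0.1794 0.2258]
0.144 2079 [307.4  57.2] fit [0.3998 0.2896] R 0.0161 mec [399.9 289.5] 16.7 z 0.1422 [246. 243. 241.]
0.054 115 [357.6  29.8] fit [0.4498 0.3491] R 0.0254 mec [445.6 338.1] 22.6 z 0.054 [25. 13.  7.]
finger mid x 0.4087 y 0.1803
```

>>> arm_command --deltas '[0.005,-0.06,0,0,0.63,0.01,-0.12,0,0,0.63,0.015,-0.18,0,0,0.63,0.02,-0.24,0,0,0.63,0.025,-0.3,0,0,0.63,0.03,-0.36,0,0,0.63,0.04,-0.42,0,0,0.63,0.05,-0.48,0,0,0.63]'

```text
clock: 16.02
tool_pos: [0.4599, -0.3021, 0.2251]
tool_rot: [0.0, 0.707, 0.707, 0.0]
force: [-0.1, -0.3, 0.4]
grip_width: 0.06
```

>>> arm_command --deltas '[0.002,-0.05,0,0,0.63,0.002,-0.076,-0.01,0,0.63,0.002,-0.076,-0.0337,0,0.63,0.002,-0.076,-0.0337,0,0.63,0.002,-0.076,-0.0337,0,0.63]'

```text
clock: 16.65
tool_pos: [0.4622, -0.3759, 0.1921]
tool_rot: [0.0, 0.707, 0.707, 0.0]
force: [-0.2, -0.0, 0.6]
grip_width: 0.06
```

```bash
python3 -c "
from meas import *
hover('w6',(.3,.65,-.5,-.15))"
```

```text
[ 0.4622 -0.3759  0.1921]
0.144 1992 [322.3 230.5] fit [ 0.462  -0.3749] R 0.0163 mec [ 461.9 -375. ] 16.8 z 0.1432 [117. 113. 111.]
0.054 3645 [396.7  32.5] fit [ 0.5222 -0.2372] R 0.0259 mec [ 522.2 -237. ] 26.8 z 0.0532 [237. 233. 230.]
0.054 2992 [322.7 134.2] fit [ 0.4627 -0.3174] R 0.0261 mec [ 462.8 -317.3] 26.6 z 0.0532 [ 68. 117. 193.]
0.054 2676 [413.4 187.7] fit [ 0.5445 -0.3644] R 0.0262 mec [ 544.6 -364.2] 26.8 z 0.0531 [118. 114. 112.]
0.054 52 [322.  175.9] fit [ 0.4621 -0.3761] R 0.0258 mec [ 463.1 -359.1] 19.8 z 0.0543 [98. 20. 18.]
0.054 56 [329.7 308.4] fit [ 0.4783 -0.4933] R 0.0131 mec [ 471.3 -489. ] 11.7 z 0.054 [58. 29. 76.]
finger mid x 0.4608 y -0.3752
```

View pics/w6.png

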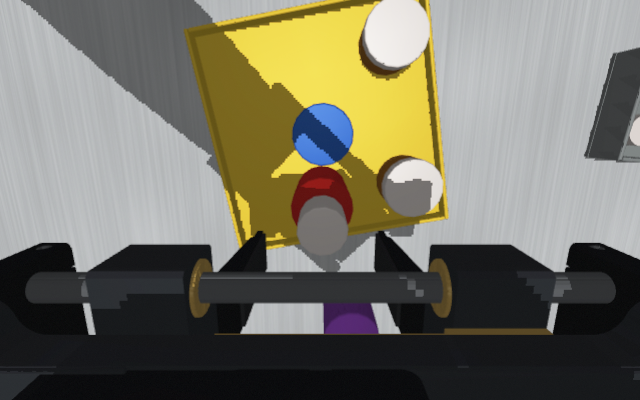

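View pics/w5.png

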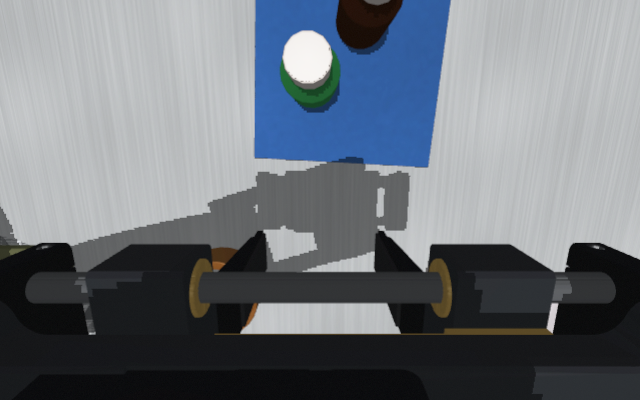

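The w6 view shows the red cap at (322,230) with its red body, and the purple bottle separate at (350,315). In w5 green stands on the mat, its cap at (307,57). Grasping red.

>>> arm_command --deltas '[0.0005,0,-0.025,0,0.63,0.0005,0,-0.048,0,0.63,0.0005,0,-0.06,0,0.63,0.0005,0,-0.064,0,0.63,0.0005,0,-0.064,0,0.63,0.0005,0,-0.064,0,0.0,0.0005,0,-0.064,0,0.0,0.0005,0,-0.064,0,0.0]'

```text
clock: 17.7
tool_pos: [0.4626, -0.3762, 0.128]
tool_rot: [0.0, 0.707, 0.707, 0.0]
force: [1.0, 0.3, 0.4]
grip_width: 0.035
```

>>> arm_command --deltas '[0,0,0,0,0,0,0,0.02,0,0,0,0,0.05,0,0,0,0,0.09,0,0,0,0.03,0.1,0,0,0,0.08,0.1,0,0,0,0.13,0.1,0,0,0,0.186,0.1,0,0]'

```text
clock: 18.7
tool_pos: [0.4622, -0.1887, 0.2286]
tool_rot: [0.0, 0.707, 0.707, 0.0]
force: [-0.1, 1.0, -2.1]
grip_width: 0.0333
```

>>> arm_command --deltas '[0.002,0.055,0,0,0,0.004,0.11,0,0,0,0.006,0.165,0,0,0,0.008,0.22,0,0,0,0.01,0.275,0,0,0,0.012,0.33,0,0,0,0.015,0.385,0,0,0,0.0175,0.42,0,0,0]'

```text
clock: 19.7
tool_pos: [0.4795, 0.2323, 0.2286]
tool_rot: [0.0, 0.706, 0.708, 0.0]
force: [-0.2, -0.8, -2.8]
grip_width: 0.0333
```

>>> arm_command --deltas '[0,0.02,0,0,0,0,0.02,-0.03,0,0,0,0.02,-0.06,0,0,0,0.02,-0.08,0,0,0,0.02,-0.092,0,0,0,0.02,-0.099,0,0,0,0.02,-0.1015,0,0,0,0.02,-0.102,0,0]'

```text
clock: 20.7
tool_pos: [0.4806, 0.2502, 0.127]
tool_rot: [0.0, 0.707, 0.707, 0.001]
force: [-0.6, -0.4, 2.3]
grip_width: 0.0332
```

>>> arm_command --deltas '[0,0,0,0,0.63,0,0,0,0,0.63,0,0,0,0,0.63,0,0,0.03,0,0.63,0,0,0.07,0,0.63,0,0,0.1,0,0.63,-0.005,-0.05,0.1,0,0.63,-0.007,-0.11,0.1,0,0.63]'

```text
clock: 21.7
tool_pos: [0.4731, 0.1395, 0.2266]
tool_rot: [0.001, 0.706, 0.708, 0.001]
force: [0.2, 0.4, 0.3]
grip_width: 0.0598
```

```bash
python3 -c "
from meas import *
hover('w7',(.3,.65,.1,.5))
im,d=robot.camera('scene');cv2.imwrite('pics/s7.png',im[:,:,::-1]);"
```

```text
[0.4731 0.1395 0.2266]
0.144 730 [210.5   7.8] fit [0.4006 0.2818] R 0.0108 mec [400.5 282.8] 15.6 z 0.1422 [237. 233. 230.]
0.144 2063 [332.3  57.7] fit [0.4793 0.2496] R 0.0161 mec [479.3 249.6] 16.6 z 0.1422 [245. 242. 240.]
0.054 122 [257.8  48.6] fit [0.4    0.2898] R 0.0254 mec [407.9 281.6] 22.9 z 0.0537 [23.  66.5 35. ]
finger mid x 0.4717 y 0.1403
```

View pics/s7.png

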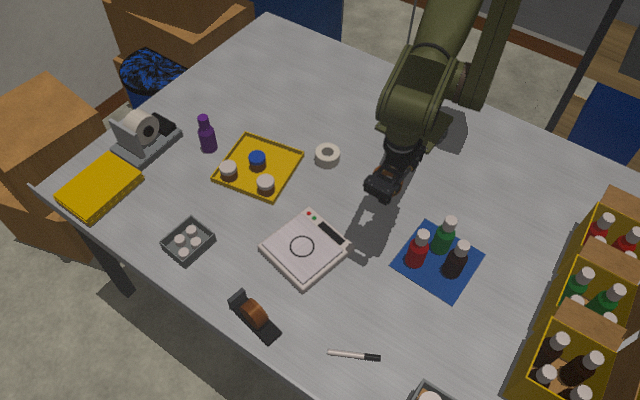

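All three bottles stand on the mat: red (416,248), green (446,236), brown (456,260). The blue jar at (257,160) is now clear, so I'll go to it.

>>> arm_command --deltas '[-0.002,-0.06,0,0,0.84,-0.004,-0.12,0,0,0.84,-0.005,-0.18,0,0,0.84,-0.006,-0.24,0,0,0.84,-0.007,-0.3,0,0,0.84,-0.008,-0.36,0,0,0.84,-0.009,-0.42,0,0,0.84,-0.01,-0.458,-0.03,0,0.84]'

```text
clock: 22.8
tool_pos: [0.4647, -0.3216, 0.1984]
tool_rot: [0.003, 0.708, 0.707, 0.0]
force: [0.1, 0.2, -0.7]
grip_width: 0.0797
```

>>> arm_command --deltas '[0,0,-0.05,0,0.84,0,0,-0.08,0,0.84,0,0,-0.09,0,0.84,0,0,-0.09,0,0.84]'

```text
clock: 23.3
tool_pos: [0.4634, -0.3177, 0.1057]
tool_rot: [-0.0, 0.707, 0.707, 0.0]
force: [1.2, 0.2, 0.3]
grip_width: 0.0798
```

```bash
python3 -c "
from meas import *
hover('w8',(.3,.65,-.5,-.15))"
```

```text
[ 0.4634 -0.3177  0.1057]
0.144 294 [215.9 316.3] fit [ 0.4202 -0.3237] R 0.0048 mec [ 421.1 -324.4] 7.1 z 0.1436 [19. 20. 20.]
0.144 295 [425.1 315.9] fit [ 0.5036 -0.3235] R 0.0047 mec [ 502.8 -324. ] 6.9 z 0.1435 [18. 19. 20.]
0.054 6529 [422.   98.2] fit [ 0.522  -0.2361] R 0.0262 mec [ 521.9 -236. ] 26.8 z 0.0531 [237. 233. 230.]
0.054 4910 [321.6 227.5] fit [ 0.4627 -0.3164] R 0.0262 mec [ 462.7 -316.5] 26.7 z 0.0532 [21. 49. 99.]
0.054 269 [450.4 264.3] fit [ 0.5485 -0.3413] R 0.007 mec [ 547.9 -341.2] 10.4 z 0.0528 [118. 114. 112.]
0.054 129 [410.3 311.7] fit [ 0.5257 -0.3775] R 0.0063 mec [ 525.3 -378.2] 9.9 z 0.053 [214. 207. 200.]
finger mid x 0.462 y -0.3167
```

View pics/w8.png

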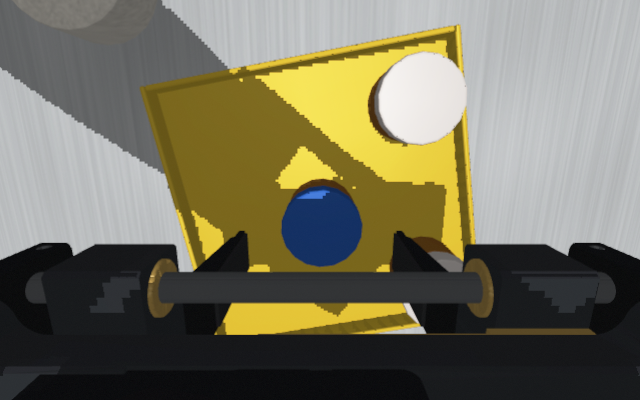

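The blue lid at (321,227) is centred and the fingers clear the white jar. Descending and gripping.

>>> arm_command --deltas '[0.0003,0.0005,-0.025,0,0.84,0.0003,0.0005,-0.05,0,0.84,0.0003,0.0005,-0.068,0,0.84,0.0003,0.0005,-0.076,0,0.84,0.0003,0.0005,-0.076,0,0.84,0.0003,0.0005,-0.076,0,0.3,0.0003,0.0005,-0.076,0,0.3,0.0003,0.0005,-0.076,0,0.3]'

```text
clock: 24.35
tool_pos: [0.4636, -0.3178, 0.0302]
tool_rot: [0.0, 0.707, 0.707, 0.0]
force: [1.1, 0.7, -0.5]
grip_width: 0.0555
```

>>> arm_command --deltas '[0,0,0,0,0.3,0,0,0.02,0,0.3,0,0,0.05,0,0.3,0,0,0.09,0,0.3,0,0,0.12,0,0.3,0,0,0.12,0,0.3]'

```text
clock: 25.1
tool_pos: [0.465, -0.3189, 0.1539]
tool_rot: [0.004, 0.707, 0.707, 0.0]
force: [0.1, -0.2, -1.6]
grip_width: 0.0528
```

>>> arm_command --deltas '[0.035,0.04,0.01,0,0.3,0.07,0.08,0.01,0,0.3,0.105,0.12,0.01,0,0.3,0.14,0.16,0.01,0,0.3,0.165,0.187,0.01,0,0.3,0.1747,0.1975,0.01,0,0.3,0.1747,0.1975,0.01,0,0.3,0.1747,0.1975,0.01,0,0.3]'

```text
clock: 26.1
tool_pos: [0.637, -0.1209, 0.159]
tool_rot: [-0.0, 0.707, 0.707, -0.001]
force: [-0.2, 0.8, -0.6]
grip_width: 0.0532
```

```bash
python3 - <<'E'
from meas import *
print(robot.observe()["tool_pos"].round(4));m=robot.camera_model("wrist");im,d=robot.camera("wrist")
cv2.imwrite("pics/w9.png",im[:,:,::-1]);np.savez("pics/w9.npz",im=im,d=d,T=m["cam_to_world"])
print(proj(m,[.6385,-.017,.04]))
E
```

```text
[ 0.637  -0.1209  0.159 ]
[[324.32811499  75.8010917 ]]
```

View pics/w9.png

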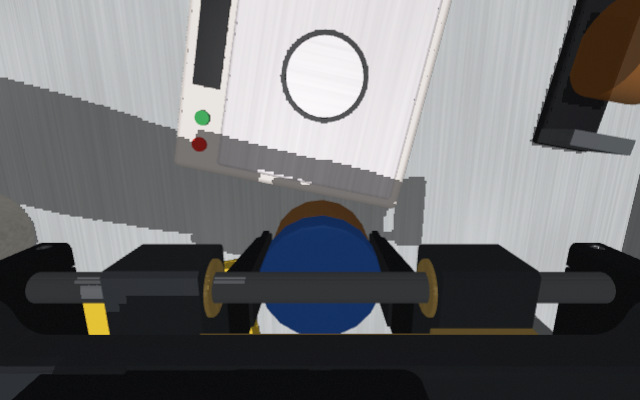

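```bash
python3 - <<'E'
from meas import *
z=np.load("pics/w9.npz");m=dict(robot.camera_model("wrist"),cam_to_world=z["T"])
im=z["im"];g=cv2.cvtColor(im,cv2.COLOR_RGB2GRAY);k=np.zeros_like(g);k[20:132,265:385]=g[20:132,265:385]<110
l,L,st,c=cv2.connectedComponentsWithStats(k);i=1+st[1:,4].argmax();print(st[i])
v,u=np.nonzero(L==i);W=onz(m,np.c_[u,v],.04)[:,:2];A=np.c_[2*W,np.ones(len(W))];s=np.linalg.lstsq(A,(W**2).sum(1),rcond=None)[0];print("ring",s[:2],np.sqrt(s[2]+s[0]**2+s[1]**2))
hsv=cv2.cvtColor(im,cv2.COLOR_RGB2HSV);P=pts(m,z["d"])
k=(hsv[...,0]>100)&(hsv[...,0]<125)&(hsv[...,1]>150)&(z["d"]>0);k[:200]=0
Q=P[k];Q=Q[(Q[:,2]>.16)];A=np.c_[Q[:,:2]-Q[:,:2].mean(0),np.ones(len(Q))];print("lid plane",np.linalg.lstsq(A,Q[:,2],rcond=None)[0],Q.min(0),Q.max(0),len(Q))
E
```

```text
[ 281   30   87   93 1122]
ring [ 0.63846435 -0.0178536 ] 0.03202241643099873
lid plane [ 0.00118929 -0.05059079  0.18125548] [ 0.60879765 -0.14556867  0.16012491] [ 0.66227025 -0.09332561  0.18413619] 7579
```

```bash
python3 - <<'E'
from meas import *
z=np.load("pics/w9.npz");m=dict(robot.camera_model("wrist"),cam_to_world=z["T"])
im=z["im"];hsv=cv2.cvtColor(im,cv2.COLOR_RGB2HSV)
k=((hsv[...,0]>100)&(hsv[...,0]<125)&(hsv[...,1]>150)).astype(np.uint8);k[:200]=0
for r in (235,245,255,262,266,310,320):
    c=np.nonzero(k[r])[0];print(r,c.min(),c.max(),onz(m,[[c.min(),r],[c.max(),r]],.182)[:,:2].mean(0).round(4))
for z0 in(.18,):
  print(proj(m,[.637,-.1209,.182]))
E
```

```text
235 278 363 [ 0.6356 -0.0982]
245 269 371 [ 0.6354 -0.1027]
255 265 376 [ 0.6356 -0.1071]
262 262 378 [ 0.6354 -0.1103]
266 261 379 [ 0.6354 -0.1122]
310 270 370 [ 0.6354 -0.1332]
320 279 361 [ 0.6354 -0.1381]
[[323.63928518 284.68913   ]]
```

>>> arm_command --deltas '[0.0015,0.04,0,0,0.3,0.002,0.08,0,0,0.3,0.0025,0.102,-0.01,0,0.3,0.0025,0.102,-0.04,0,0.3,0.0025,0.102,-0.07,0,0.3,0.0025,0.102,-0.082,0,0.3,0.0025,0.102,-0.09,0,0.3,0.0025,0.102,-0.0925,0,0.3]'

```text
clock: 27.15
tool_pos: [0.6408, -0.0184, 0.0674]
tool_rot: [0.0, 0.707, 0.707, 0.0]
force: [-0.3, -1.2, -0.8]
grip_width: 0.0535
```

>>> arm_command --deltas '[0,0,-0.001,0,0.3,0,0,-0.0015,0,0.3]'

```text
clock: 27.4
tool_pos: [0.6412, -0.0181, 0.0666]
tool_rot: [0.001, 0.707, 0.707, 0.001]
force: [1.5, -0.5, -2.2]
grip_width: 0.0535
```

>>> arm_command --deltas '[0,0,-0.0005,0,0.3,0,0,-0.001,0,0.3]'

```text
clock: 27.65
tool_pos: [0.641, -0.0181, 0.0662]
tool_rot: [0.0, 0.707, 0.707, 0.0]
force: [-3.2, 0.8, 7.0]
grip_width: 0.0535
```

Contact. Releasing and backing off.

>>> arm_command --deltas '[0,0,0,0,0.8,0,0,0,0,0.8,0,0,0,0,0.8,0,0,0.03,0,0.8,0,0,0.07,0,0.8,0,0,0.13,0,0.8,0,-0.06,0.15,0,0.8,0,-0.1,0.15,0,0.8]'

```text
clock: 28.65
tool_pos: [0.6419, -0.1197, 0.2183]
tool_rot: [0.003, 0.707, 0.707, 0.001]
force: [0.7, -0.0, -0.3]
grip_width: 0.0762
```

```bash
python3 - <<'E'
from meas import *
print(robot.observe()["tool_pos"].round(4));m=robot.camera_model("wrist");im,d=robot.camera("wrist")
cv2.imwrite("pics/w10.png",cv2.resize(im[20:250,200:450,::-1],None,fx=2.5,fy=2.5));np.savez("pics/w10.npz",im=im,d=d,T=m["cam_to_world"])
tops(dict(im=im,d=d),m,zs=(.09,),tol=.005,xy=(.5,.8,-.15,.1))
g=cv2.cvtColor(im,cv2.COLOR_RGB2GRAY);P=pts(m,d)
k=((g<110)&(abs(P[...,2]-.04)<.005)&(np.hypot(P[...,0]-.639,P[...,1]+.018)<.04)&(np.hypot(P[...,0]-.639,P[...,1]+.018)>.028)).astype(np.uint8)
v,u=np.nonzero(k);W=onz(m,np.c_[u,v],.04)[:,:2];A=np.c_[2*W,np.ones(len(W))];s=np.linalg.lstsq(A,(W**2).sum(1),rcond=None)[0];print("ring",s[:2],np.sqrt(s[2]+s[0]**2+s[1]**2),len(v))
E
```

```text
[ 0.6419 -0.1197  0.2183]
0.09 3603 [318.4  79.4] fit [ 0.6395 -0.0182] R 0.0261 mec [639.5 -18.2] 26.7 z 0.0892 [ 81. 133. 221.]
ring [ 0.63822404 -0.01729276] 0.03221087333999199 441
```

View pics/w10.png

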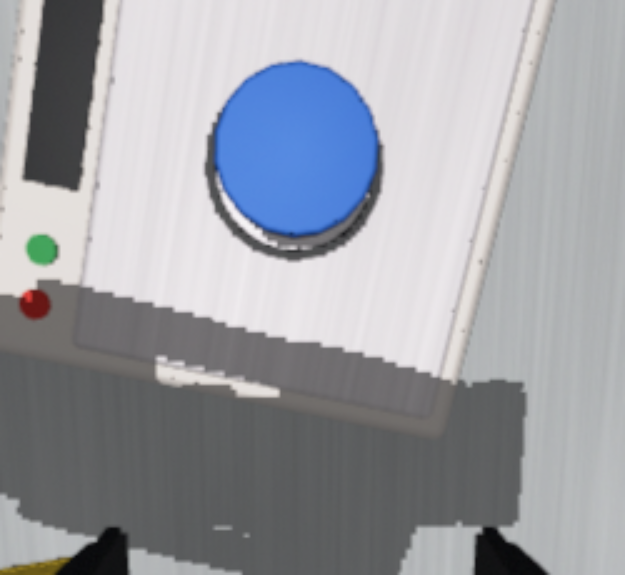

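The jar stands upright inside the ring: lid centre (0.6395,-0.0182) against ring centre (0.638,-0.0173), about 1.5 mm off. Next is the red bottle's return.

>>> arm_command --deltas '[-0.022,0.05,0,0,0.63,-0.046,0.105,0,0,0.63,-0.07,0.16,0,0,0.63,-0.094,0.215,0,0,0.63,-0.118,0.27,0,0,0.63,-0.142,0.325,0,0,0.63,-0.1605,0.368,0,0,0.63,-0.1605,0.368,0,0,0.63]'

```text
clock: 29.7
tool_pos: [0.4785, 0.2523, 0.2144]
tool_rot: [-0.0, 0.705, 0.709, -0.0]
force: [0.3, 0.1, -0.1]
grip_width: 0.0602
```

>>> arm_command --deltas '[0,0,-0.03,0,0.63,0,0,-0.06,0,0.63,0,0,-0.08,0,0.63,0,0,-0.088,0,0.63,0,0,-0.088,0,0.63,0,0,-0.088,0,0.0,0,0,-0.088,0,0.0,0,0,-0.088,0,0.0]'

```text
clock: 30.7
tool_pos: [0.4803, 0.2502, 0.1274]
tool_rot: [0.0, 0.707, 0.707, 0.001]
force: [0.9, -0.9, 0.6]
grip_width: 0.0355
```

>>> arm_command --deltas '[0,0,0,0,0,0,0,0.02,0,0,0,0,0.05,0,0,0,0,0.09,0,0,-0.001,-0.03,0.101,0,0,-0.003,-0.08,0.101,0,0,-0.005,-0.13,0.101,0,0,-0.007,-0.186,0.101,0,0]'

```text
clock: 31.7
tool_pos: [0.4726, 0.0628, 0.2286]
tool_rot: [0.0, 0.707, 0.708, 0.0]
force: [0.1, -0.3, -3.2]
grip_width: 0.0334
```

>>> arm_command --deltas '[-0.001,-0.055,0,0,0,-0.003,-0.11,0,0,0,-0.005,-0.165,0,0,0,-0.007,-0.22,0,0,0,-0.009,-0.275,0,0,0,-0.0105,-0.33,0,0,0,-0.0105,-0.385,0,0,0,-0.0105,-0.42,0,0,0]'

```text
clock: 32.7
tool_pos: [0.4619, -0.3583, 0.2284]
tool_rot: [0.0, 0.708, 0.706, -0.0]
force: [-0.0, -0.2, -1.7]
grip_width: 0.0336
```

>>> arm_command --deltas '[0,-0.02,0,0,0,0,-0.02,0,0,0,0,-0.02,-0.03,0,0,0,-0.02,-0.06,0,0,0,-0.02,-0.08,0,0,0,-0.02,-0.092,0,0,0,-0.02,-0.098,0,0,0,-0.02,-0.0985,0,0]'

```text
clock: 33.7
tool_pos: [0.4627, -0.3761, 0.1296]
tool_rot: [0.0, 0.707, 0.707, 0.0]
force: [-0.1, -0.2, -2.7]
grip_width: 0.0336
```

>>> arm_command --deltas '[0,0,-0.001,0,0,0,0,-0.0015,0,0]'

```text
clock: 33.95
tool_pos: [0.4628, -0.3764, 0.1284]
tool_rot: [0.001, 0.707, 0.707, 0.0]
force: [-0.4, 0.1, -1.9]
grip_width: 0.0339
```

>>> arm_command --deltas '[0,0,-0.0007,0,0,0,0,-0.001,0,0]'

```text
clock: 34.2
tool_pos: [0.463, -0.3766, 0.1282]
tool_rot: [0.001, 0.707, 0.707, -0.0]
force: [-0.6, 0.6, 5.2]
grip_width: 0.0335
```

>>> arm_command --deltas '[0,0,0,0,0.63,0,0,0,0,0.63,0,0,0,0,0.63,0,0,0.03,0,0.63,-0.0005,0,0.065,0,0.63,-0.0005,0,0.065,0,0.63,-0.0005,0,0.065,0,0.63,-0.0005,0,0.065,0,0.63]'

```text
clock: 35.2
tool_pos: [0.4613, -0.3754, 0.1897]
tool_rot: [-0.002, 0.707, 0.707, -0.0]
force: [-1.4, 0.3, -0.7]
grip_width: 0.0602
```

```bash
python3 - <<'E'
from meas import *
hover('w11',(.3,.65,-.5,-.15))
a=np.load('pics/w6.npz')['im'];b=np.load('pics/w11.npz')['im'];cv2.imwrite('pics/c11.png',np.hstack([a[100:260,220:460],b[100:260,220:460]])[:,:,::-1])
E
```

```text
[ 0.4613 -0.3754  0.1897]
0.144 2023 [323.6 233.4] fit [ 0.4617 -0.3754] R 0.0163 mec [ 461.7 -375.4] 16.9 z 0.1431 [115. 111. 109.]
0.054 3717 [398.7  32.9] fit [ 0.5221 -0.2372] R 0.026 mec [ 522.2 -236.8] 26.8 z 0.0532 [235. 231. 228.]
0.054 2733 [415.6 189.2] fit [ 0.5446 -0.3644] R 0.0262 mec [ 544.5 -364.4] 26.8 z 0.0531 [116. 112. 110.]
0.054 54 [323.2 177.7] fit [ 0.4617 -0.3763] R 0.0255 mec [ 462.7 -359.7] 19.7 z 0.0544 [96. 19. 17.]
0.054 84 [333.5 309.3] fit [ 0.4819 -0.495 ] R 0.0169 mec [ 473.9 -488.6] 15.2 z 0.0546 [57. 28. 76.]
0.054 63 [364.4 306.4] fit [ 0.4941 -0.496 ] R 0.0194 mec [ 499.5 -484.1] 15.7 z 0.0557 [54. 27. 70.]
finger mid x 0.4598 y -0.3745
```

View pics/c11.png

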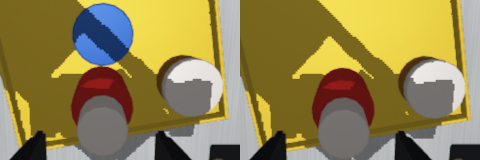

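Red is back within 0.6 mm of where it started. It was at (0.4620,-0.3749) and is now at (0.4617,-0.3754) in the same view, and the white jars have not moved. Next is green.

>>> arm_command --deltas '[-0.002,0.03,0.03,0,0.63,-0.007,0.085,0.035,0,0.63,-0.012,0.145,0.035,0,0.63,-0.017,0.205,0.035,0,0.63,-0.022,0.265,0.035,0,0.63,-0.028,0.325,0.035,0,0.63,-0.034,0.385,0.035,0,0.63,-0.04,0.445,0.035,0,0.63]'

```text
clock: 36.25
tool_pos: [0.4211, 0.0707, 0.2259]
tool_rot: [-0.0, 0.707, 0.707, -0.0]
force: [1.6, 0.2, 0.1]
grip_width: 0.06
```

>>> arm_command --deltas '[-0.006,0.06,0,0,0.63,-0.012,0.12,0,0,0.63,-0.018,0.18,0,0,0.63,-0.022,0.221,0,0,0.63,-0.022,0.221,-0.02,0,0.63,-0.022,0.221,-0.05,0,0.63,-0.022,0.221,-0.08,0,0.63,-0.022,0.221,-0.1,0,0.63]'

```text
clock: 37.25
tool_pos: [0.3986, 0.288, 0.1231]
tool_rot: [-0.0, 0.707, 0.707, -0.002]
force: [-0.1, 0.1, -0.4]
grip_width: 0.06
```

>>> arm_command --deltas '[0,0,0,0,0.63,0,0,0,0,0,0,0,0,0,0,0,0,0,0,0,0,0,0,0,0,0,0,0.02,0,0,0,0,0.05,0,0,0,0,0.09,0,0]'

```text
clock: 38.25
tool_pos: [0.3988, 0.2894, 0.2157]
tool_rot: [-0.001, 0.707, 0.707, -0.002]
force: [0.9, 0.1, -2.7]
grip_width: 0.0339
```

>>> arm_command --deltas '[0,-0.02,0.011,0,0,0.001,-0.07,0.011,0,0,0.002,-0.125,0.011,0,0,0.003,-0.18,0.011,0,0,0.004,-0.235,0.011,0,0,0.005,-0.29,0.011,0,0,0.006,-0.345,0.011,0,0,0.007,-0.4,0.011,0,0]'

```text
clock: 39.25
tool_pos: [0.4051, -0.1121, 0.2258]
tool_rot: [-0.001, 0.707, 0.707, -0.001]
force: [0.4, 0.5, -2.3]
grip_width: 0.0332
```

>>> arm_command --deltas '[0.001,-0.055,0,0,0,0.0015,-0.11,0,0,0,0.002,-0.16,0,0,0,0.002,-0.2,0,0,0,0.002,-0.215,0,0,0,0.002,-0.215,0,0,0,0.002,-0.215,-0.03,0,0,0.002,-0.215,-0.06,0,0]'

```text
clock: 40.25
tool_pos: [0.409, -0.3236, 0.167]
tool_rot: [0.0, 0.707, 0.708, 0.0]
force: [0.8, 0.1, -2.7]
grip_width: 0.0336
```

>>> arm_command --deltas '[0,0,-0.02,0,0,0,0,-0.032,0,0,0,0,-0.038,0,0,0,0,-0.039,0,0,0,0,-0.04,0,0,0,0,-0.04,0,0]'

```text
clock: 41.0
tool_pos: [0.4095, -0.3255, 0.1286]
tool_rot: [0.001, 0.707, 0.707, 0.0]
force: [-0.0, 0.5, -1.5]
grip_width: 0.0335
```

>>> arm_command --deltas '[0,0,-0.0007,0,0,0,0,-0.001,0,0]'

```text
clock: 41.25
tool_pos: [0.4097, -0.3258, 0.1285]
tool_rot: [0.001, 0.707, 0.707, -0.0]
force: [-0.5, 1.5, 6.8]
grip_width: 0.0335
```

Contact. I'll release and check from the same hover pose (0.409,-0.325,0.192).

>>> arm_command --deltas '[0,0,0,0,0.63,0,0,0,0,0.63,0,0,0,0,0.63,0,0,0.03,0,0.63,0,0,0.065,0,0.63,0,0,0.065,0,0.63,0,0,0.065,0,0.63,0,0,0.065,0,0.63]'

```text
clock: 42.25
tool_pos: [0.4083, -0.3244, 0.1898]
tool_rot: [-0.001, 0.707, 0.707, -0.0]
force: [-0.4, 0.2, -0.7]
grip_width: 0.06
```

```bash
python3 -c "
from meas import *
hover('w12',(.3,.65,-.5,-.15))"
```

```text
[ 0.4083 -0.3244  0.1898]
0.144 2022 [323.2 233.6] fit [ 0.4085 -0.3247] R 0.0163 mec [ 408.6 -324.7] 16.9 z 0.1431 [115. 111. 109.]
0.144 258 [385.2 313.5] fit [ 0.4513 -0.3816] R 0.0074 mec [ 451.3 -382.1] 10.9 z 0.143 [219.  212.  206.5]
0.054 3317 [458.   98.4] fit [ 0.5217 -0.2362] R 0.0262 mec [ 521.5 -236.1] 26.9 z 0.0531 [228. 224. 221.]
0.054 46 [320.4 177. ] fit [ 0.4085 -0.3254] R 0.0254 mec [ 406.6 -306. ] 16.5 z 0.0537 [24. 71. 37.]
0.054 1334 [469.1 232.1] fit [ 0.5439 -0.3555] R 0.0204 mec [ 543.7 -361.8] 26.8 z 0.053 [221. 216. 212.]
0.054 148 [370.6 236.4] fit [ 0.4616 -0.376 ] R 0.0253 mec [ 459.4 -371.5] 25.3 z 0.0542 [90. 18. 16.]
finger mid x 0.4068 y -0.3237
```

>>> arm_command --deltas '[0.002,0.03,0.03,0,0.63,0.005,0.085,0.035,0,0.63,0.008,0.145,0.035,0,0.63,0.011,0.205,0.035,0,0.63,0.014,0.265,0.035,0,0.63,0.017,0.325,0.035,0,0.63,0.02,0.385,0.035,0,0.63,0.023,0.445,0.035,0,0.63]'

```text
clock: 43.3
tool_pos: [0.4314, 0.1219, 0.2259]
tool_rot: [-0.0, 0.707, 0.707, -0.0]
force: [0.9, 0.0, -0.4]
grip_width: 0.06
```

Green is within 0.4 mm of its start, (0.4084,-0.3243) before and (0.4085,-0.3247) now. Next is brown.

>>> arm_command --deltas '[0.004,0.055,0,0,0.63,0.009,0.115,0,0,0.63,0.014,0.175,0,0,0.63,0.018,0.215,0,0,0.63,0.018,0.23,0,0,0.63,0.018,0.23,-0.03,0,0.63,0.018,0.23,-0.06,0,0.63,0.018,0.23,-0.085,0,0.63]'

```text
clock: 44.3
tool_pos: [0.4494, 0.3487, 0.1397]
tool_rot: [-0.0, 0.707, 0.707, -0.001]
force: [-0.6, 0.1, -0.3]
grip_width: 0.06
```

>>> arm_command --deltas '[0,0,-0.015,0,0.63,0,0,-0.015,0,0.63,0,0,-0.015,0,0,0,0,-0.015,0,0,0,0,-0.015,0,0,0,0,-0.015,0,0,0,0,0.01,0,0,0,0,0.04,0,0]'

```text
clock: 45.3
tool_pos: [0.449, 0.3494, 0.1806]
tool_rot: [-0.0, 0.707, 0.707, -0.002]
force: [0.3, 0.2, -1.8]
grip_width: 0.0338
```

>>> arm_command --deltas '[0,0,0.046,0,0,-0.001,-0.03,0.046,0,0,-0.002,-0.08,0.046,0,0,-0.003,-0.135,0.046,0,0,-0.004,-0.19,0.046,0,0,-0.005,-0.245,0.046,0,0,-0.006,-0.3,0.046,0,0,-0.007,-0.355,0.046,0,0]'

```text
clock: 46.3
tool_pos: [0.4423, -0.0066, 0.2272]
tool_rot: [-0.0, 0.707, 0.707, -0.0]
force: [1.3, -0.3, -1.1]
grip_width: 0.0332
```

>>> arm_command --deltas '[-0.001,-0.055,0,0,0,-0.003,-0.11,0,0,0,-0.005,-0.165,0,0,0,-0.0065,-0.215,0,0,0,-0.0065,-0.245,0,0,0,-0.0065,-0.252,0,0,0,-0.0065,-0.252,-0.02,0,0,-0.0065,-0.252,-0.05,0,0]'

```text
clock: 47.3
tool_pos: [0.4368, -0.256, 0.1767]
tool_rot: [0.0, 0.707, 0.708, 0.0]
force: [0.8, 0.1, -2.0]
grip_width: 0.0336
```

>>> arm_command --deltas '[0,0,-0.025,0,0,0,0,-0.041,0,0,0,0,-0.047,0,0,0,0,-0.049,0,0,0,0,-0.05,0,0,0,0,-0.0505,0,0,0,0,-0.051,0,0]'

```text
clock: 48.18
tool_pos: [0.4373, -0.2577, 0.1285]
tool_rot: [0.001, 0.707, 0.707, 0.0]
force: [-1.8, 1.6, 6.1]
grip_width: 0.0332
```

>>> arm_command --deltas '[0,0,0,0,0.63,0,0,0,0,0.63,0,0,0,0,0.63,0,0,0.03,0,0.63,0,0,0.065,0,0.63,0,0,0.115,0,0.63,0,0,0.165,0,0.63,0.01,-0.03,0.21,0,0.63]'

```text
clock: 49.18
tool_pos: [0.4466, -0.2863, 0.3389]
tool_rot: [0.001, 0.706, 0.708, 0.0]
force: [0.3, 0.9, -0.1]
grip_width: 0.0601
```

>>> arm_command --deltas '[0.004,-0.05,0.035,0,0.63,0.009,-0.1,0.035,0,0.63,0.0135,-0.15,0.035,0,0.63,0.0135,-0.163,0.035,0,0.63,0.0135,-0.163,0.035,0,0.63,0.0135,-0.163,0.035,0,0.63,0.0135,-0.163,0.035,0,0.63]'

```text
clock: 50.05
tool_pos: [0.4603, -0.4488, 0.3723]
tool_rot: [0.0, 0.707, 0.708, 0.0]
force: [-0.2, -0.8, 0.1]
grip_width: 0.0599
```

```bash
python3 - <<'E'
from meas import *
def go():
    m=robot.camera_model("wrist");print(robot.observe()["tool_pos"].round(4),robot.observe()["clock"]);im,d=robot.camera("wrist");z=dict(im=im,d=d)
    np.savez("pics/w13.npz",im=im,d=d,T=m["cam_to_world"]);cv2.imwrite("pics/w13.png",im[:,:,::-1]);tops(z,m,tol=.004,xy=(.3,.65,-.5,-.15))
go()
for n in("side","scene"):
    im,d=robot.camera(n);print(n);tops(dict(im=im,d=d),robot.camera_model(n),tol=.004,xy=(.3,.65,-.5,-.15));cv2.imwrite(f"pics/{n}13.png",im[:,:,::-1])
E
```

```text
[ 0.4603 -0.4488  0.3723] 50.05
0.144 562 [299.3   8.8] fit [ 0.4366 -0.264 ] R 0.0134 mec [ 436.7 -260.9] 16.3 z 0.1432 [232. 228. 225.]
0.144 786 [274.5  71.7] fit [ 0.4088 -0.3263] R 0.0161 mec [ 408.8 -326.3] 16.8 z 0.1433 [114. 110. 108.]
0.144 703 [323.  119.7] fit [ 0.4617 -0.3766] R 0.0161 mec [ 461.7 -376.7] 16.7 z 0.1432 [114. 111. 109.]
0.054 1110 [369.8  13.7] fit [ 0.5224 -0.2421] R 0.0231 mec [ 522.4 -237.6] 26.6 z 0.0532 [229. 225. 222.]
0.054 40 [305.7  45.8] fit [ 0.4366 -0.2592] R 0.0249 mec [ 437.1 -274.6] 19.7 z 0.0552 [22. 11.  6.]
0.054 1207 [382.7 112. ] fit [ 0.5449 -0.3652] R 0.0259 mec [ 544.9 -365.2] 26.7 z 0.0532 [231. 227. 224.]
side
0.144 125 [283.4 243.9] fit [ 0.4389 -0.26  ] R 0.0166 mec [ 439.1 -260.1] 19.1 z 0.1446 [223. 211. 210.]
0.144 149 [269.6 265.3] fit [ 0.4106 -0.3275] R 0.0166 mec [ 410.5 -327.2] 18.1 z 0.1444 [119. 111. 111.]
0.144 167 [293.5 282.3] fit [ 0.4634 -0.3778] R 0.0165 mec [ 462.4 -378.3] 18.4 z 0.1441 [119. 111. 110.]
0.054 283 [319.7 263.9] fit [ 0.5251 -0.2376] R 0.0266 mec [ 525.9 -238.2] 28.8 z 0.0544 [224. 212. 211.]
0.054 52 [271.5 298.7] fit [ 0.4098 -0.3282] R 0.0237 mec [ 410.1 -333.4] 24.3 z 0.0537 [34.  74.  43.5]
0.054 374 [331.9 305.2] fit [ 0.5474 -0.3671] R 0.0265 mec [ 547.5 -367.3] 28.1 z 0.0542 [225. 214. 213.]
scene
0.144 72 [263.1 124.6] fit [ 0.4138 -0.3239] R 0.0155 mec [ 415.6 -324. ] 17.8 z 0.1437 [121.5 113.  108. ]
0.144 75 [239.  127.8] fit [ 0.4658 -0.3743] R 0.0161 mec [ 466.4 -372.5] 19.9 z 0.1433 [117. 110. 105.]
0.144 73 [275.5 139.5] fit [ 0.4409 -0.2558] R 0.0154 mec [ 440.5 -255. ] 18.5 z 0.1438 [169. 158. 151.]
0.054 178 [227.5 166.6] fit [ 0.5496 -0.3629] R 0.0253 mec [ 549.8 -362.8] 27.7 z 0.0536 [171. 159. 153.]
0.054 183 [265.4 180.1] fit [ 0.5246 -0.2358] R 0.026 mec [ 526.3 -236. ] 29.1 z 0.0548 [172. 160. 154.]
```

View pics/w13.png

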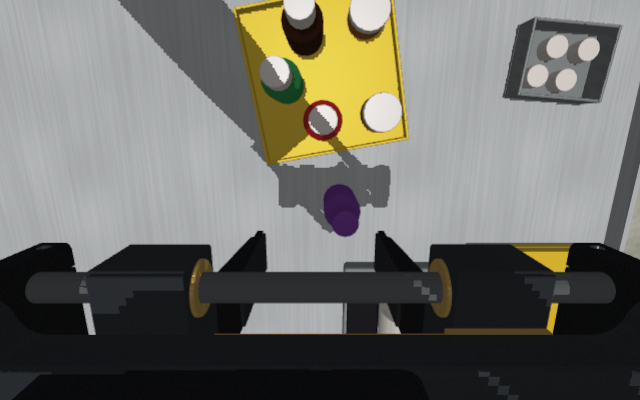

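View pics/side13.png

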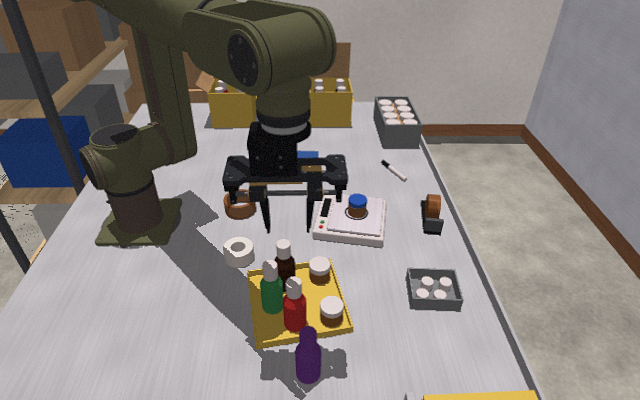

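The final views show everything in place. Brown (300,10), green (275,72) and red (322,119) are within about 0.7 mm of their starting readings in the same wrist view. The white jars have not moved, and the jar sits upright in the ring at (357,205) in the side view. The robot is clear of everything, so I'm handing in.

```bash
python3 -c "
from station import robot
print(robot.close_job())"
```

```text
the job is handed in; nothing more can be done
None
```

The job is done and handed in at about 50 s, well inside the 147 s limit. I moved the brown, green and red bottles to the blue mat and set the blue-lidded jar upright in the scale's ring. I then returned red, green and brown to their own spots in the tray.

**Bottles:** in before-and-after wrist views from the same pose, red and green are within about 0.7 mm of where they started. Brown's cap was cut off by the edge of that view; the side camera puts it within about 0.5 mm. The scene camera showed a 3 mm shift for brown, but the arm partly hid its cap in the first scene picture, so I did not rely on that.

**Jar:** it sits about 1.5 mm off the ring's centre, upright and inside the ring.

**Bystanders:** the white-lidded jars show no measurable movement, and the purple look-alike was not touched. No bottle fell, and the highest wrist force in the end-of-call readings was about 7 N. The three cameras' absolute positions differ by 2–5 mm, so the figures above are differences within one camera.

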